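# Third hand at the fastening jig

## Robot

A 7-joint arm with a two-finger parallel gripper is mounted at the origin on the work surface. World frame = base frame: x ahead of the robot, y to its left, z up, the work surface at z = 0. Lengths are in m, angles in degrees, forces in N, time in s.
With the tool pointing down it reaches from about 0.35 to 0.775 m from the base axis. Payload 3.1 kg.
Tool frame: the origin (TCP) lies midway between the tips of the shut fingers; the grasp point (between the pads) lies 19 mm behind it; y points along the fingers, x is the direction in which the jaws open and shut, and the axes are right-handed (so a half turn about y gives the same grasp; the last joint's range is limited). The gripper opens to 85 mm and grips with 20 to 120 N. Pads are 22 mm wide; open, the fingers measure 114 mm over their backs; the gripper's body (76 mm by 85 mm) begins 54 mm behind the grasp point. The pads swing forward as they close: fully open they stand 13 mm farther back than shut.
Start: joints at [71.637, 17.813, 0.802, 86.603, -0.252, 75.585, -1.558], TCP at [0.151, -0.529, 0.231] pointing down, gripper open.
Joint ranges: [-154.91, 154.91], [-16.99, 109.72], [-72.82, 74.43], [7.12, 147.25], [-82.49, 262.49], [11.32, 116.49], [-174.64, 174.64]. Speed limits (degrees/s): [159.86, 159.86, 180, 180, 180, 180, 180].

## Interface

Orientations are given as a 3x3 rotation matrix whose columns are the frame's x, y, z axes.
In Python, from bench import * gives the robot as it stands.
- The arm moves only by the tool servo_tool, never from a script. Its argument "series" is one flat list of numbers, 5 for each row, row after row: the shift along the tool's x, y, z in mm, then the turn about the tool's y in rad, then the opening, from 0 (shut) to 1 (fully open). In form: [tx, ty, tz, roll, jaw, tx, ty, tz, roll, jaw, ...]. A call has 1 to 12 rows; each row shifts and turns the commanded pose from where the row before left it, along the tool's axes as they then stand; what a row does not reach is not made up. A row lasts 1/10 s, in which the tool goes at most 50 mm and 8.59 degrees, less where a joint would pass 70% of its speed; a pose out of reach is approached as far as the arm can. A call is refused whole if a number of a shift passes 50 or a number of a turn 0.15, either way. A call with a gripper value outside its range is refused whole. The fingers move at their own pace and stop on an object; "squeeze" is the grip in N (left out, the last holds). Time passes only in rows, so rows that do not move let the fingers close. It gives the time, the measured TCP pose, the force and the opening at its end, in the units of the state.
- observe(): the state, without advancing time (a new reading comes with each control period).
- camera(name): name is "scene" or "top" or "wrist"; returns a dict with "frame" (384x512x3 uint8, red, green, blue), "vertical_fov" (degrees; the focal length in pixels is half the picture's height over the tangent of half this angle, whatever the lens; pixels are square), "cx", "cy" (the principal point, pixels), "rvec" (rotation vector, rad) and "tvec" (3), from world to camera coordinates, as OpenCV has them; the wrist camera has in their place "hand_eye" (4x4, takes a point from camera to tool coordinates, whose origin is the TCP and whose axes are the tool frame's). Camera axes: x right, y down, z forward; pixel columns grow to the right and rows downward; lengths in m; the calibration is good to about 2 mm. A picture is of the moment at which its call begins: read the wrist's pose just before it. There is no depth.
- finish_job(): hands the job in, once; it reports no verdict.
Trained networks look in a picture, given as the dict that the camera call returned (one of the last four; its "shot" number tells which), for a name from the list of things; names that differ only in an ending like _2 or _b are one class to them, and where a whole thing is asked for, a point or a joint stands for the part that bears it (a point fixed in the world has none). Each returns a list of dicts, best first, with "score" (0 to 1); they miss things now and then, are a little off and sometimes report something else, mostly with a low value. They report only what shows in the picture. A call takes as long as a camera call. They do not tell look-alikes from the thing itself.
- outline_of(picture, name): "mask" (384x512 bool, what is visible of it) and "uv" ([column, row] in pixels, amid what is visible of it).
- spot_point(picture, name): "uv" ([column, row] in pixels: a listed point, or the origin of a listed thing).
The state is a dict: "t": time; "joint_pos": joint angles; "dq": joint speeds; "joint_efforts": joint torques, N m; "tool_pos": TCP position; "tool_rot": TCP orientation; "wrist_force": force on the tool from outside, world axes, zero at the start; "wrist_torque": the same for the moment, N m; "grip_width": finger opening in m.
Only numpy, scipy, OpenCV 4.12 (cv2) and the standard library are available. Lean on these libraries where they do the work, as an engineer would, in place of code of your own. Each camera call takes 0.05 s, during which the arm holds its last target.

## Task

The narrow plywood bracket left in the jig is a reject: take it out and put it in the grey tray. Then stand the wide plywood bracket on the jig's bed, its flat plate square against the middle of the sprung metal fence, and push it with a steady force of about 10 newtons, so that the fence gives by about 12 mm, ready for a colleague to screw it. Finish while still holding it pressed like that in the gripper; do not let go, and leave everything else on the bench where it is.

Things in the scene. Friction and masses are not known exactly. Their poses are not given: they have to be found in the camera images.
- narrow_center (a point): narrow plywood bracket (reject), 60 to 110 g, standing on the jig's bed. Point: middle of its web, 30 mm above its underside. +x out of its flat pressing face, z up. T seen from above: web 50 mm long (x, +-25 mm of this point), 18 mm thick (y), 60 mm high, gripped across the 18 mm; at its +x end a plate 12 mm thick (x), 60 mm wide (y), 60 mm high. Pressing face 37 mm in +x of this point.
- wide_center (a point): wide plywood bracket (good), 80 to 155 g, standing on the bench. Point: middle of its web, 30 mm above its underside. +x out of its flat pressing face, z up. T seen from above: web 50 mm long (x, +-25 mm of this point), 18 mm thick (y), 60 mm high, gripped across the 18 mm; at its +x end a plate 12 mm thick (x), 100 mm wide (y), 60 mm high. Pressing face 37 mm in +x of this point.
- narrow: the narrow bracket, origin in the middle of the web's underside, axes as at its centre point
- wide: the wide bracket, origin in the middle of the web's underside, axes as at its centre point
- jig: fixed dark wooden jig. Origin on the bench right below the middle of the resting fence's front face; +x is the pushing direction, y along the fence, z up. Bed: board 12 mm thick, top at z = 12 mm, x -130 to 85 mm, y -85 to 85 mm, thin white centre line along x at y = 0. Wooden back block behind the fence, x 64 to 80 mm, 150 mm wide, top at 60 mm.
- fence_face (a point): middle of the fence's front face, 42 mm above the bench, same axes as the jig; moves with the fence. The fence is an aluminium plate 14 mm thick, 124 mm wide, its top 57 mm above the bench, on two steel guide rods.
- fence (a joint): how far the fence has been pushed back, in m: 0 at rest, stops at 0.025. A spring of 800 N/m pushes it forward again, without preload: 10 N gives 12.5 mm, and it returns to 0 when let go
- tray: grey open tray, fixed, 140 x 140 mm outside, 40 mm high, walls and floor 5 mm thick, empty; origin in the middle of its underside, z up
- spool: filament spool lying flat, 180 mm across, 60 mm high; loose, to be left alone
- clamp: black spring clamp lying flat, about 140 mm long, 20 mm high; loose, to be left alone
- glue: white glue bottle standing, 48 mm across, 105 mm high; loose, to be left alone
- tape: roll of masking tape lying flat, 96 mm across, 24 mm high; loose, to be left alone
- driver: screwdriver lying on the bench; loose, to be left alone
- offcut: plain flat plywood offcut, 90 x 40 x 18 mm; loose, to be left alone
- knobbox: closed plywood box with three black knobs on top, 60 x 100 x 57 mm; loose, to be left alone
Not all that is in view belongs to the job. Leave any red or turquoise look-alike of the tray alone.

How it is judged:
By the outcome, as a careful person would: the job done as asked, in the order asked, and still so for the second after the job is handed in, while the arm keeps its last pose, push and grip.
It also fails if it takes over 58 s, if anything falls off the work surface, if the arm or the gripper's body presses on something with over 40 N, if the wrist force passes 120 N, or if a joint passes its speed limit or range.

## Working session

There is one attempt and no reset: what is moved stays moved. The work goes in short steps, Python scripts to look and compute and a tool call to move; the robot and the scene stay as the last step left them, time stands still between calls to the robot, and variables do not carry over. Pictures are saved under pics/ and viewed, and the job is handed in when it is done.

Besides the shell and the picture viewer there is one more tool, called after "Emit:" by a JSON object that holds its "fn" and its "kwargs", one argument or row to a line. servo_tool: Moves the arm, as the interface text tells. Its arguments: {"type":"object","properties":{"series":{"type":"array","items":{"type":"number"}},"squeeze":{"type":"number"}},"required":["series"]}

```bash
mkdir -p pics; ls
python3 - <<'E'
from bench import *
import cv2
s=observe()
print(s['t'],s['tool_pos'],s['tool_rot'],s['grip_width'],s['wrist_force'])
for n in ("scene","top","wrist"):
    c=camera(n); cv2.imwrite(f'pics/a_{n}.png',cv2.cvtColor(c['frame'],cv2.COLOR_RGB2BGR))
    print(n,{k:v for k,v in c.items() if k!='frame'})
E
```

```text
pics
0.0 [ 0.15117554 -0.52805305  0.23019118] [[ 2.75273568e-01 -7.69334064e-04  9.61365628e-01]
 [-9.61362947e-01  2.27316652e-03  2.75274619e-01]
 [-2.39712230e-03 -9.99997120e-01 -1.13866607e-04]] 0.08525499092518012 [-0.34981984  0.64035129  0.59878117]
scene {'vertical_fov': 53.85842278255222, 'cx': 255.5250236514055, 'cy': 186.61659877605658, 'rvec': array([ 2.28185018,  1.04353899, -0.36231583]), 'tvec': array([-0.38670132, -0.26544607,  1.40969317]), 'shot': 1}
top {'vertical_fov': 47.96699038237355, 'cx': 246.71764696893675, 'cy': 189.0331161803338, 'rvec': array([ 2.15646751, -2.12073265,  0.16817292]), 'tvec': array([0.01594355, 0.53574087, 1.32706387]), 'shot': 2}
wrist {'vertical_fov': 67.20875350297466, 'cx': 254.18919033403492, 'cy': 188.76709984058814, 'hand_eye': array([[ 9.99999917e-01,  3.40735834e-04, -2.22323117e-04,
         6.44527843e-06],
       [ 3.07153895e-04, -2.73918959e-01,  9.61752728e-01,
        -1.41994921e-01],
       [ 2.66805101e-04, -9.61752716e-01, -2.73919041e-01,
         7.03629900e-02],
       [ 0.00000000e+00,  0.00000000e+00,  0.00000000e+00,
         1.00000000e+00]]), 'shot': 3}
```

View pics/a_scene.png

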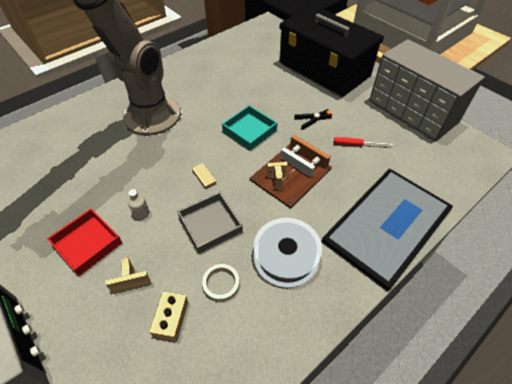

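View pics/a_top.png

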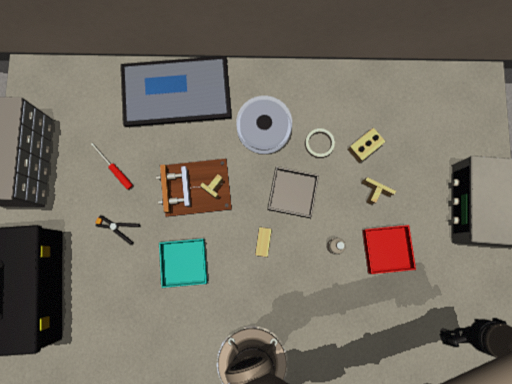

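View pics/a_wrist.png

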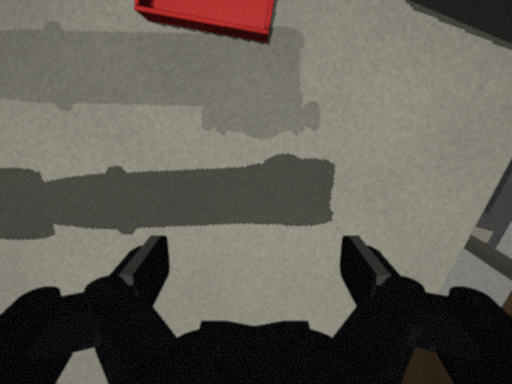

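```bash
cat > h.py <<'E'
from bench import *
import numpy as np, cv2
from scipy.optimize import minimize
def K(c):
    f=c['frame'].shape[0]/2/np.tan(np.radians(c['vertical_fov']/2))
    return np.array([[f,0,c['cx']],[0,f,c['cy']],[0,0,1.]])
def ext(c,s=None):
    if 'rvec' in c: return cv2.Rodrigues(c['rvec'])[0],c['tvec']
    T=np.eye(4);T[:3,:3]=s['tool_rot'];T[:3,3]=s['tool_pos'];W=np.linalg.inv(T@c['hand_eye']);return W[:3,:3],W[:3,3]
def proj(c,P,s=None):
    R,t=ext(c,s);return cv2.projectPoints(np.float64(P).reshape(-1,1,3),cv2.Rodrigues(R)[0],t,K(c),None)[0].reshape(-1,2)
def back(c,uv,z,s=None):
    R,t=ext(c,s);d=R.T@np.linalg.inv(K(c))@np.array([uv[0],uv[1],1.]);o=-R.T@t
    return o+d*(z-o[2])/d[2]
def box(x0,x1,y0,y1,z0,z1): return np.array([[x,y,z] for x in(x0,x1) for y in(y0,y1) for z in(z0,z1)])
def place(B,x,y,a,z=0):
    R=np.array([[np.cos(a),-np.sin(a),0],[np.sin(a),np.cos(a),0],[0,0,1]]);return B@R.T+[x,y,z]
def tee(w): return [box(-.025,.025,-.009,.009,0,.06),box(.025,.037,-w/2,w/2,0,.06)]
def sil(c,boxes,x,y,a,z,s=None,S=4):
    m=np.zeros((384*S,512*S),np.uint8)
    for b in boxes:
        p=proj(c,place(b,x,y,a,z),s); p=(p+.5)*S-.5
        cv2.fillConvexPoly(m,cv2.convexHull(np.float32(p)).round().astype(np.int32),1)
    return cv2.resize(m.astype(np.float32),(512,384),interpolation=cv2.INTER_AREA)
def fit(views,boxes,z,x0,a0s):
    """views: list of (cam,mask,state)"""
    def cost(p):
        t=0
        for c,m,s in views:
            r=sil(c,boxes,p[0],p[1],p[2],z,s); t+=np.abs(r-m).sum()/m.sum()
        return t
    best=None
    for a in a0s:
        r=minimize(cost,[x0[0],x0[1],a],method='Nelder-Mead',options=dict(initial_simplex=[[x0[0],x0[1],a],[x0[0]+.02,x0[1],a],[x0[0],x0[1]+.02,a],[x0[0],x0[1],a+.3]],maxiter=150))
        if best is None or r.fun<best.fun: best=r
    return best
def png(n,c,box=None,k=1,draw=None):
    im=cv2.cvtColor(c['frame'],cv2.COLOR_RGB2BGR).copy()
    if draw is not None:
        for q,col in draw: cv2.polylines(im,[np.int32(np.round(q))],True,col,1)
    if box: im=im[box[1]:box[3],box[0]:box[2]]
    im=cv2.resize(im,None,fx=k,fy=k,interpolation=cv2.INTER_CUBIC); cv2.imwrite('pics/'+n,im)
E
python3 - <<'E'
from h import *
cs={n:camera(n) for n in('top','scene')}
for n,c in cs.items():
    for nm,z in [('narrow_center',.042),('wide_center',.03),('narrow',.012),('wide',0),('jig',0),('fence_face',.042),('tray',0)]:
        for d in spot_point(c,nm)[:3]: print(n,nm,round(d['score'],2),np.round(d['uv'],1),np.round(back(c,d['uv'],z)[:2],4))
for nm,w,z in [('narrow',.06,.012),('wide',.1,0)]:
    v=[]
    for n,c in cs.items():
        o=outline_of(c,nm)
        print(n,nm,[(round(d['score'],2),d['uv'],d['mask'].sum()) for d in o[:3]])
        if o: v.append((c,o[0]['mask'].astype(np.float32),None))
    x0=back(v[0][0],outline_of(v[0][0],nm)[0]['uv'],z+.06)
    for vv in (v,v[:1],v[1:]):
        r=fit(vv,tee(w),z,x0,np.radians(np.arange(0,360,45)))
        print(nm,r.x[:2],np.degrees(r.x[2])%360,r.fun)
png('b1.png',cs['top'],(130,140,330,290),4)
png('b2.png',cs['top'],(320,110,460,280),4)
E
```

```text
top narrow_center 0.69 [215.6 182.8] [0.5539 0.1242]
top wide_center 0.82 [374.6 194.9] [ 0.5252 -0.384 ]
top narrow 0.59 [218.8 186.1] [0.5484 0.1158]
top jig 0.69 [189.4 188.2] [0.5418 0.2126]
top fence_face 0.86 [187.5 188.3] [0.5347 0.2129]
top tray 0.87 [386.6 247.5] [ 0.36   -0.4263]
top tray 0.7 [294.2 190.2] [ 0.5409 -0.1304]
top tray 0.59 [185.4 260.6] [0.3079 0.2166]
scene narrow_center 0.87 [276.2 176.1] [0.5444 0.1252]
scene wide_center 0.6 [125.8 270.2] [ 0.5156 -0.3834]
scene narrow 0.9 [277.5 181.3] [0.5453 0.1317]
scene narrow 0.19 [209.2 225.4] [ 0.5366 -0.1304]
scene wide 0.56 [133.2 276.5] [ 0.5266 -0.3763]
scene jig 0.77 [292.8 169. ] [0.5332 0.2126]
scene jig 0.6 [125.6 270.9] [ 0.4988 -0.3837]
scene jig 0.58 [222.2 284. ] [ 0.699  -0.2095]
scene fence_face 0.59 [296.7 161.5] [0.5426 0.2162]
scene tray 0.74 [208.6 225.3] [ 0.5282 -0.1278]
scene tray 0.62 [ 82.6 246.9] [ 0.3539 -0.4393]
scene tray 0.57 [250.  130.9] [0.3028 0.2231]
top narrow [(0.57, [183.8, 189.9], np.int64(234)), (0.53, [213.9, 186.0], np.int64(240))]
scene narrow [(0.96, [279.1, 169.1], np.int64(347))]
narrow [0.51710596 0.18630918] 91.8236742444641 2.6858673095703125
narrow [0.52858706 0.21810025] 190.75314048112708 0.8365384340286255
narrow [0.53996727 0.15312929] 253.73509580975815 0.4864913523197174
top wide [(0.74, [118.2, 229.6], np.int64(399)), (0.72, [374.4, 192.2], np.int64(416)), (0.17, [119.0, 177.7], np.int64(270))]
scene wide [(0.74, [128.3, 278.8], np.int64(771)), (0.51, [277.5, 171.3], np.int64(362)), (0.31, [170.6, 316.2], np.int64(1349))]
wide [0.38303003 0.41641144] 4.757868802728202 2.303717613220215
wide [0.38272963 0.41697464] 4.358669815261872 0.7258771657943726
wide [-0.49321641  1.00172497] 197.77472663493944 1.0
```

View pics/b1.png

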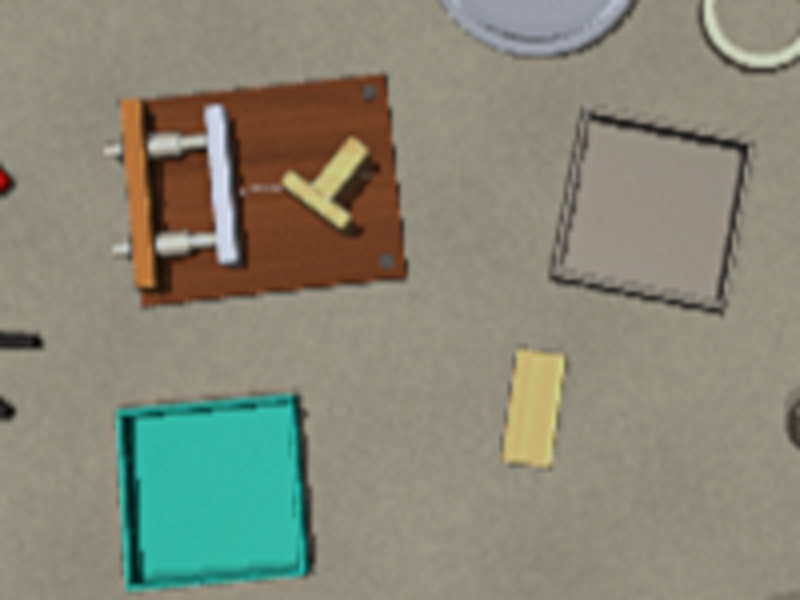

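View pics/b2.png

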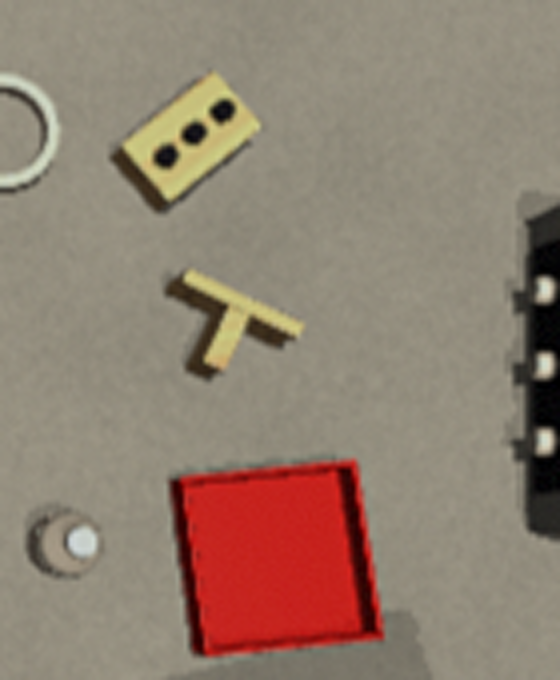

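Run:
```python
from h import *
cs={n:camera(n) for n in('top','scene')}
D={n:[] for n in cs}
import math
for nm,w,z,u in [('narrow',.06,.012,{'top':(214,186),'scene':(277,172)}),('wide',.1,0,{'top':(376,190),'scene':(128,275)})]:
    v=[]
    for n,c in cs.items():
        o=[d for d in outline_of(c,nm) if math.dist(d['uv'],u[n])<15]
        if o: v.append((c,o[0]['mask'].astype(np.float32),None))
    x0=back(cs['top'],u['top'],z+.06)
    for vv in (v,v[:1],v[1:]):
        if not vv: continue
        r=fit(vv,tee(w),z,x0,np.radians(np.arange(0,360,30)))
        print(nm,len(vv),r.x[:2],np.degrees(r.x[2])%360,r.fun)
        if vv is v: 
          for n,c in cs.items():
            for b in tee(w): D[n].append((cv2.convexHull(np.float32(proj(c,place(b,*r.x,z)))).reshape(-1,2),(0,0,255)))
png('c1.png',cs['top'],(140,140,300,250),4,D['top'])
png('c2.png',cs['top'],(320,150,440,230),5,D['top'])
png('c3.png',cs['scene'],(90,130,350,300),3,D['scene'])
```

```text
narrow 2 [0.55125163 0.12487392] 142.95690646121344 0.35989391803741455
narrow 1 [0.55124128 0.12477406] 142.99592983059947 0.13927802443504333
narrow 1 [0.55113434 0.12546191] 141.8858627676034 0.20576922595500946
wide 2 [ 0.52297087 -0.38038578] 334.30214804098904 0.14401844143867493
wide 1 [ 0.522946   -0.37988373] 335.2305257185481 0.08357901126146317
wide 1 [ 0.52216047 -0.38125532] 334.2375643866447 0.0552205890417099
```

Run:
```python
from h import *
import math
cs={n:camera(n) for n in('top','scene')}
D={n:[] for n in cs}
jig=[box(-.13,.085,-.085,.085,0,.012),box(.064,.08,-.075,.075,.012,.06)]
fen=[box(0,.014,-.062,.062,.027,.057)]
tray=[box(-.07,.07,-.07,.07,0,.04)]
for nm,bx,u,z,a0,key in [('jig',jig+fen,{'top':(195,187),'scene':(291,172)},.012,[80,95,110],'jig'),('fence',fen,{'top':(186,187),'scene':(298,160)},.057,[80,95,110],'fence'),('tray',tray,{'top':(293,192),'scene':(209,222)},.04,[-20,0,20],'tray')]:
    v=[]
    for n,c in cs.items():
        o=outline_of(c,key)
        print(nm,n,[(round(d['score'],2),np.round(d['uv']),d['mask'].sum()) for d in o[:4]])
        o=[d for d in o if math.dist(d['uv'],u[n])<22]
        if o:
            m=o[0]['mask'].astype(np.float32); v.append((c,m,None)); cv2.imwrite(f'pics/m_{nm}_{n}.png',m*255)
    x0=back(cs['top'],u['top'],z)
    for vv in (v,v[:1],v[1:]):
        if not vv: continue
        r=fit(vv,bx,0,x0,np.radians(a0))
        print(nm,len(vv),r.x[:2],np.degrees(r.x[2])%360,r.fun)
        if vv is v: 
          for n,c in cs.items():
            for b in bx: D[n].append((cv2.convexHull(np.float32(proj(c,place(b,*r.x,0)))).reshape(-1,2),{'jig':(0,0,255),'fence':(255,0,0),'tray':(0,255,0)}[nm]))
png('d1.png',cs['top'],(140,140,330,240),4,D['top'])
png('d3.png',cs['scene'],(160,120,350,260),4,D['scene'])
```

```text
jig top [(0.98, array([193., 188.]), np.int64(3322))]
jig scene [(0.89, array([296., 172.]), np.int64(2861))]
jig 2 [0.5410456 0.2137876] 97.22665868494573 0.24930056929588318
jig 1 [0.54092597 0.21418197] 97.12452841114887 0.10022200644016266
jig 1 [0.54088832 0.21369938] 97.445575815686 0.14872422814369202
fence top [(0.82, array([185., 188.]), np.int64(224)), (0.55, array([264., 125.]), np.int64(2515))]
fence scene [(0.82, array([296., 163.]), np.int64(426))]
fence 2 [0.54007936 0.21355626] 96.73882014900227 0.4723877012729645
fence 1 [0.53837015 0.21420968] 98.29886306979131 0.2611607015132904
fence 1 [0.54042686 0.21245768] 95.02030339423648 0.18720656633377075
tray top [(0.95, array([292., 192.]), np.int64(1988)), (0.89, array([182., 261.]), np.int64(2067)), (0.85, array([390., 252.]), np.int64(2134))]
tray scene [(0.94, array([208., 223.]), np.int64(2461)), (0.93, array([249., 127.]), np.int64(1468))]
tray 2 [ 0.53027887 -0.12281073] 350.21779673487663 0.05547122284770012
tray 1 [ 0.52987749 -0.12211983] 349.7163585735974 0.025182344019412994
tray 1 [ 0.53070526 -0.1231865 ] 349.9728233910042 0.027351686730980873[ WARN:0@2.032] global loadsave.cpp:1063 imwrite_ Unsupported depth image for selected encoder is fallbacked to CV_8U.
```

View pics/d1.png

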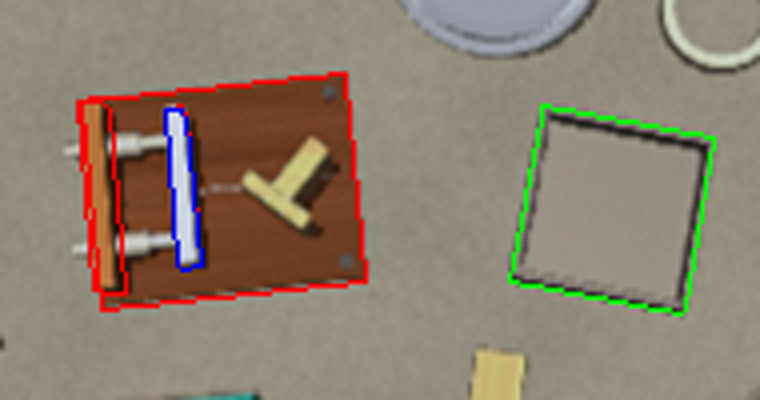

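View pics/d3.png

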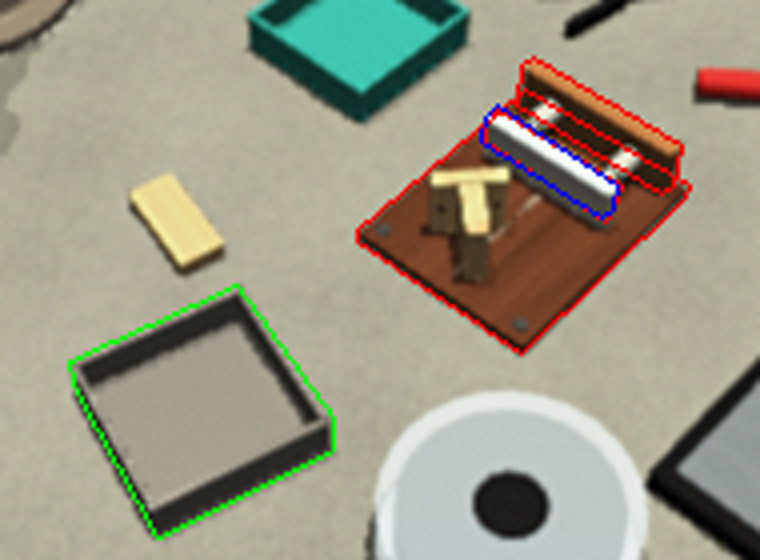

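View pics/c1.png

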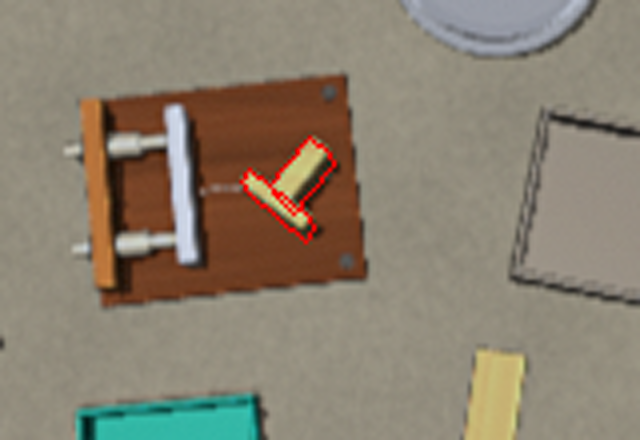

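View pics/c2.png

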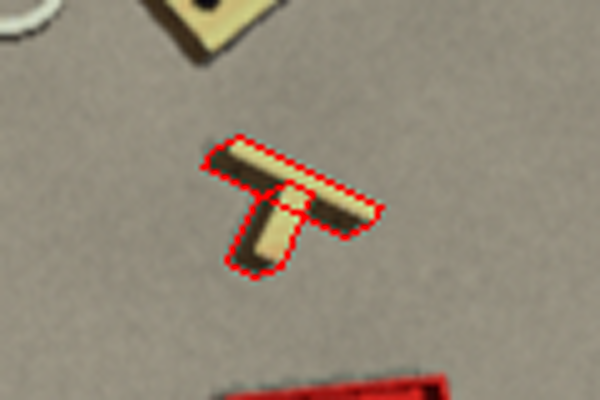

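Top view candidates: the plywood T at (212,187) stands on the jig bed and is the narrow one. The larger T at (376,190) is the wide one; the offcut (263,242) and knob box (367,145) are plain blocks. Of the trays, grey (293,192) is the target, and red (389,249) and turquoise (184,262) are look-alikes. The crops confirm the T shapes and the grey tray.

```bash
cat >> h.py <<'E'
def head(s): return np.degrees(np.arctan2(s['tool_rot'][1,0],s['tool_rot'][0,0]))
def plan(target,h=None):
    s=observe(); p=s['tool_pos']; h0=head(s); h=h0 if h is None else h
    roll=-np.radians((h-h0+180)%360-180)
    a=np.radians(h); X=np.array([np.cos(a),np.sin(a),0]); Y=np.array([0,0,-1.]); Z=np.array([-np.sin(a),np.cos(a),0])
    d=(np.array(target)-p)*1000
    print('t %.2f pos %s head %.2f grip %.4f F %s'%(s['t'],np.round(p,4),h0,s['grip_width'],np.round(s['wrist_force'],2)),'roll %.3f  tx %.1f ty %.1f tz %.1f'%(roll,d@X,d@Y,d@Z))
E
python3 -c "
from h import *
plan([.551,.125,.23],-127)"
```

```text
t 1.95 pos [ 0.1514 -0.5288  0.2313] head -74.02 grip 0.0854 F [-0.13  0.48 -0.17] roll 0.925  tx -762.6 ty 1.3 tz -74.4
```

Emit:
{"fn": "servo_tool", "kwargs": {
  "series": [0, 0, 0, 0.135, 1, 0, 0, 0, 0.135, 1, 0, 0, 0, 0.135, 1, 0, 0, 0, 0.135, 1, 0, 0, 0, 0.135, 1, 0, 0, 0, 0.135, 1, 0, 0, 0, 0.115, 1, -20, 0, -2, 0, 1, -30, 0, -3, 0, 1, -40, 0, -4, 0, 1, -40, 0, -4, 0, 1, -40, 0, -4, 0, 1]
}}

```text
t: 3.15
tool_pos: [0.2409, -0.3815, 0.2314]
tool_rot: [[-0.602, 0.0, 0.798], [-0.798, -0.0, -0.602], [0.0, -1.0, 0.001]]
wrist_force: [0.6, -1.5, 0.0]
grip_width: 0.0855
```

Emit:
{"fn": "servo_tool", "kwargs": {
  "series": [-45, 0, -4, 0, 1, -45, 0, -4, 0, 1, -45, 0, -4, 0, 1, -45, 0, -4, 0, 1, -45, 0, -4, 0, 1, -45, 0, -5, 0, 1, -45, 0, -5, 0, 1, -45, 0, -5, 0, 1, -45, 0, -5, 0, 1, -45, 0, -5, 0, 1, -40, 0, -4, 0, 1, -30, 0, -3, 0, 1]
}}

```text
t: 4.35
tool_pos: [0.5127, 0.0668, 0.2314]
tool_rot: [[-0.6, 0.001, 0.8], [-0.8, 0.001, -0.6], [-0.002, -1.0, -0.0]]
wrist_force: [-0.6, -0.1, 0.4]
grip_width: 0.0857
```

```bash
python3 -c "
from h import *
plan([.551,.125,.23],-127)"
```

```text
t 4.35 pos [0.5127 0.0668 0.2314] head -126.87 grip 0.0857 F [-0.58 -0.14  0.39] roll 0.002  tx -69.6 ty 1.4 tz -4.4
```

Emit:
{"fn": "servo_tool", "kwargs": {
  "series": [-35, 0, -2, 0, 1, -34, 0, -2, 0, 1, 0, 0, 0, 0, 1]
}}

```text
t: 4.65
tool_pos: [0.5509, 0.1272, 0.2309]
tool_rot: [[-0.596, 0.0, 0.803], [-0.803, 0.005, -0.596], [-0.004, -1.0, -0.003]]
wrist_force: [-0.1, 0.3, 0.5]
grip_width: 0.0853
```

```bash
cat > wf.py <<'E'
import sys,math
from h import *
def run(nm,w,z,x,y,a,fn):
    s=observe(); c=camera('wrist'); bx=tee(w)
    o=outline_of(c,nm); print([(round(d['score'],2),np.round(d['uv']),int(d['mask'].sum())) for d in o[:3]])
    u=proj(c,[[x,y,z+.03]],s)[0]; print('expect',u)
    o=[d for d in o if math.dist(d['uv'],u)<70]
    D=[]
    if o:
        r=fit([(c,o[0]['mask'].astype(np.float32),s)],bx,z,[x,y],[math.radians(a)])
        print(r.x[:2],np.degrees(r.x[2]),r.fun); X=r.x
        m=np.uint8(o[0]['mask']); D=[(k.reshape(-1,2),(0,255,0)) for k in cv2.findContours(m,0,2)[0]]
    else: X=[x,y,math.radians(a)]
    D+=[(cv2.convexHull(np.float32(proj(c,place(b,*X,z),s))).reshape(-1,2),(0,0,255)) for b in bx]
    png(fn,c,None,1.5,D)
    return X
E
python3 -c "
from wf import *
run('narrow',.06,.012,.5512,.125,143,'e1.png')
plan([.551,.125,.23],-127)"
```

```text
[(0.57, array([257., 186.]), 1890)]
expect [256.88371527 167.02033204]
[0.55195339 0.12437476] 143.47991147555615 0.03197751194238663
t 4.75 pos [0.55   0.1218 0.2309] head -126.92 grip 0.0851 F [ 0.81 -0.93 -0.17] roll 0.001  tx -3.2 ty 0.9 tz -1.1
```

View pics/e1.png

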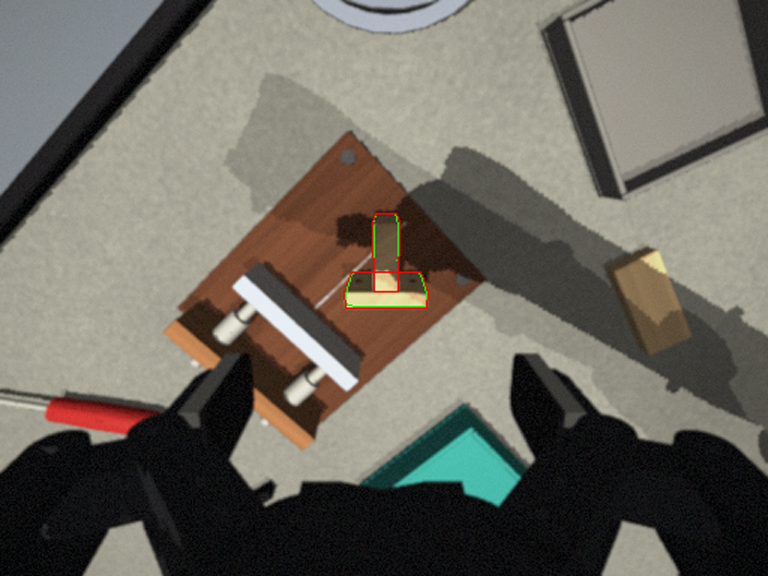

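The wrist view shows the narrow T at about (257,186), and the overlay matches closely. The arm was still settling, so I'll measure once more.

```bash
python3 -c "
from wf import *
run('narrow',.06,.012,.5512,.125,143,'e2.png')
plan([.552,.1245,.23],-126.6)
plan([.552,.1245,.032],-126.6)"
```

```text
[(0.7, array([251., 187.]), 1923)]
expect [251.95266511 169.41990329]
[0.55242415 0.12381733] 143.39545618645627 0.03594643622636795
t 4.85 pos [0.5499 0.1197 0.2311] head -127.11 grip 0.0854 F [-0.76  0.14  0.17] roll -0.009  tx -5.1 ty 1.1 tz -1.2
t 4.85 pos [0.5499 0.1197 0.2311] head -127.11 grip 0.0854 F [-0.76  0.14  0.17] roll -0.009  tx -5.1 ty 199.1 tz -1.2
```

Emit:
{"fn": "servo_tool", "kwargs": {
  "series": [-2, 30, -0.5, 0, 1, -3, 30, -0.5, -0.009, 1, 0, 30, 0, 0, 1, 0, 30, 0, 0, 1, 0, 20, 0, 0, 1, 0, 0, 0, 0, 1, 0, 0, 0, 0, 1, 0, 0, 0, 0, 1]
}}

```text
t: 5.65
tool_pos: [0.5537, 0.1256, 0.0932]
tool_rot: [[-0.596, 0.003, 0.803], [-0.803, 0.0, -0.596], [-0.002, -1.0, 0.002]]
wrist_force: [-1.4, 1.0, 0.4]
grip_width: 0.0855
```

```bash
python3 -c "
from wf import *
run('narrow',.06,.012,.5512,.125,143,'e3.png')
plan([.552,.1242,.024],-126.6)"
```

```text
[(0.97, array([256., 246.]), 6133)]
expect [258.04461664 211.37956522]
[0.55195338 0.12447905] 143.5266726085691 0.047641854733228683
t 5.75 pos [0.5535 0.1259 0.0931] head -126.53 grip 0.0853 F [-0.01  0.05  0.39] roll 0.001  tx 2.3 ty 69.1 tz -0.2
```

View pics/e3.png

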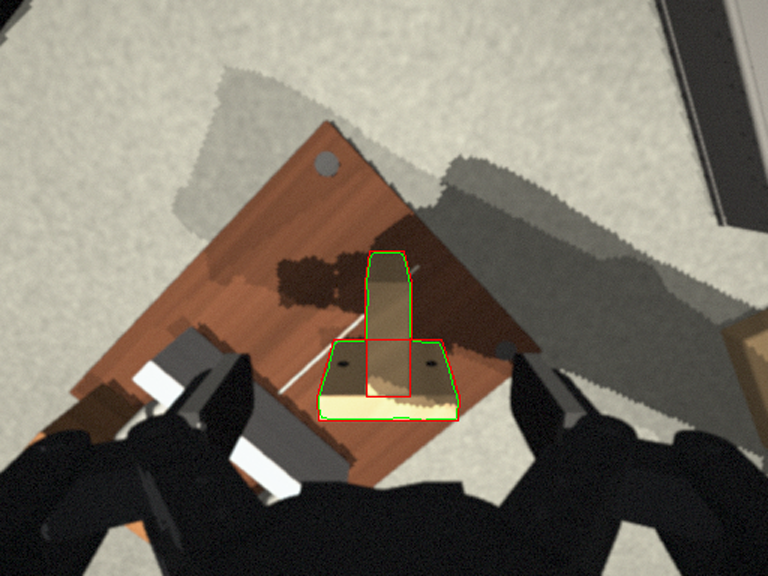

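The bracket sits centred between the open fingers at (256,246), and both finger paths are clear. I'll descend and grip.

Emit:
{"fn": "servo_tool", "kwargs": {
  "series": [1, 20, 0, 0, 1, 1, 20, 0, 0, 1, 0, 15, 0, 0, 1, 0, 13, 0, 0, 1, 0, 0, 0, 0, 1, 0, 0, 0, 0, 0, 0, 0, 0, 0, 0, 0, 0, 0, 0, 0, 0, 0, 0, 0, 0, 0, 0, 0, 0, 0, 0, 0, 0, 0, 0, 0, 0, 0, 0, 0],
  "squeeze": 40
}}

```text
t: 6.95
tool_pos: [0.5517, 0.1243, 0.0238]
tool_rot: [[-0.595, 0.001, 0.804], [-0.804, 0.0, -0.595], [-0.001, -1.0, 0.001]]
wrist_force: [0.3, 0.2, 2.3]
grip_width: 0.0178
```

Emit:
{"fn": "servo_tool", "kwargs": {
  "series": [0, -20, 0, 0, 0, 0, -40, 0, 0, 0, 0, -40, 0, 0, 0, 0, -20, 0, 0, 0, 0, 0, 0, 0, 0]
}}

```text
t: 7.45
tool_pos: [0.5534, 0.1251, 0.1467]
tool_rot: [[-0.595, 0.007, 0.804], [-0.804, 0.002, -0.595], [-0.005, -1.0, 0.005]]
wrist_force: [0.0, 0.0, -1.4]
grip_width: 0.0181
```

```bash
python3 -c "
from wf import *
plan([.535,-.126,.140],-126.6)"
```

```text
t 7.45 pos [0.5534 0.1251 0.1467] head -126.51 grip 0.0181 F [ 0.02  0.01 -1.38] roll 0.002  tx 212.5 ty 6.7 tz 134.9
```

Emit:
{"fn": "servo_tool", "kwargs": {
  "series": [15, 0, 10, 0, 0, 25, 0, 16, 0, 0, 35, 0, 22, 0, 0, 35, 0, 22, 0, 0, 35, 0, 22, 0, 0, 30, 0, 19, 0, 0, 20, 0, 13, 0, 0, 12, 0, 8, 0, 0, 5, 0, 3, 0, 0, 0, 0, 0, 0, 0, 0, 0, 0, 0, 0, 0, 0, 0, 0, 0]
}}

```text
t: 8.65
tool_pos: [0.5338, -0.1243, 0.1433]
tool_rot: [[-0.592, 0.0, 0.806], [-0.806, 0.001, -0.592], [-0.001, -1.0, -0.001]]
wrist_force: [-0.8, 0.5, -1.7]
grip_width: 0.0174
```

```bash
python3 -c "
from wf import *
plan([.535,-.126,.018],-126.6)
s=observe();c=camera('wrist')
D=[(cv2.convexHull(np.float32(proj(c,place(b,.530,-.1228,np.radians(-10)),s))).reshape(-1,2),(0,0,255)) for b in [box(-.07,.07,-.07,.07,.04,.0401),box(-.065,.065,-.065,.065,.005,.0051)]]
png('f1.png',c,None,1.5,D)"
```

```text
t 8.65 pos [ 0.5338 -0.1243  0.1433] head -126.32 grip 0.0174 F [-0.8   0.54 -1.73] roll 0.005  tx 0.7 ty 125.3 tz 2.0
```

View pics/f1.png

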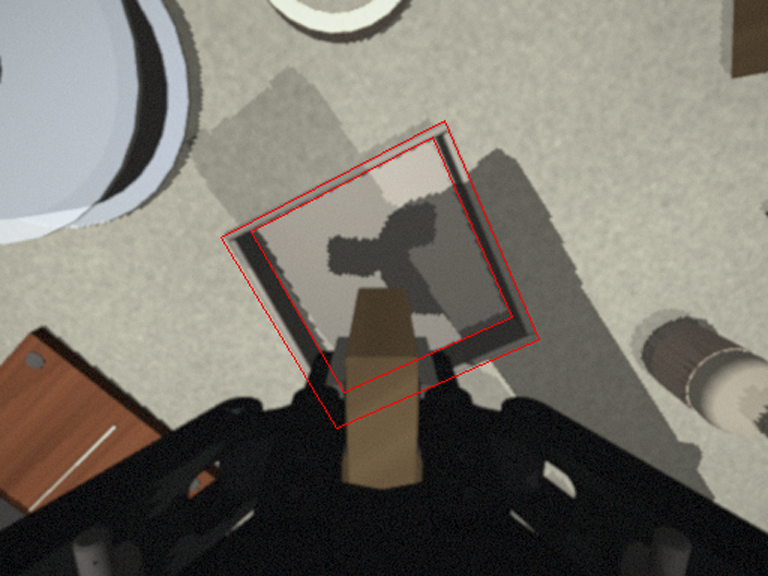

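The wrist view shows the bracket held, with the tray outline matching the model around (380,270). I'll lower it into the tray.

Emit:
{"fn": "servo_tool", "kwargs": {
  "series": [0, 25, 1, 0, 0, 0, 30, 1, 0, 0, 0, 30, 0, 0, 0, 0, 20, 0, 0, 0, 0, 12, 0, 0, 0, 0, 5, 0, 0, 0, 0, 0, 0, 0, 0, 0, 2, 0, 0, 0, 0, 1, 0, 0, 0, 0, 0, 0, 0, 0]
}}

```text
t: 9.7
tool_pos: [0.5356, -0.1279, 0.019]
tool_rot: [[-0.595, 0.001, 0.804], [-0.804, -0.0, -0.595], [-0.0, -1.0, 0.001]]
wrist_force: [-0.7, -0.1, -0.0]
grip_width: 0.0173
```

Emit:
{"fn": "servo_tool", "kwargs": {
  "series": [0, 1, 0, 0, 0, 0, 0, 0, 0, 0]
}}

```text
t: 9.9
tool_pos: [0.5352, -0.1278, 0.0174]
tool_rot: [[-0.595, 0.0, 0.804], [-0.804, -0.0, -0.595], [-0.0, -1.0, 0.0]]
wrist_force: [-0.2, 0.1, -0.3]
grip_width: 0.0177
```

Seated; release to half-open and lift straight up.

Emit:
{"fn": "servo_tool", "kwargs": {
  "series": [0, 0, 0, 0, 0.45, 0, 0, 0, 0, 0.45, 0, 0, 0, 0, 0.45, 0, 0, 0, 0, 0.45, 0, -20, 0, 0, 0.45, 0, -40, 0, 0, 0.45, 0, -40, 0, 0, 0.45, 0, -40, 0, 0, 1, 0, -40, 0, 0, 1, 0, 0, 0, 0, 1]
}}

```text
t: 10.9
tool_pos: [0.5395, -0.128, 0.2041]
tool_rot: [[-0.595, 0.013, 0.804], [-0.804, -0.003, -0.595], [-0.005, -1.0, 0.013]]
wrist_force: [0.9, 0.0, -0.0]
grip_width: 0.0798
```

```bash
python3 -c "
from wf import *
plan([.523,-.381,.20],-115.7)
c=camera('wrist');png('g1.png',c,None,1)"
```

```text
t 10.90 pos [ 0.5395 -0.128   0.2041] head -126.50 grip 0.0798 F [ 0.85  0.03 -0.04] roll -0.188  tx 235.1 ty 4.1 tz 94.8
```

View pics/g1.png

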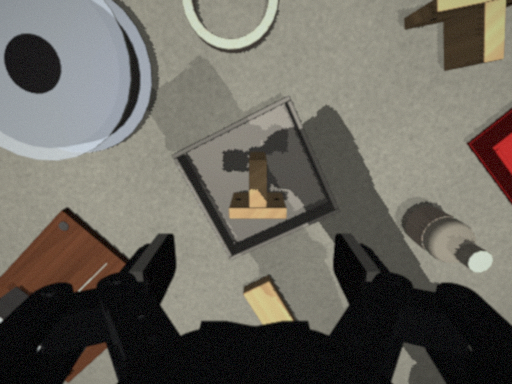

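The narrow bracket stands inside the grey tray at (257,190). Next is the wide one.

Emit:
{"fn": "servo_tool", "kwargs": {
  "series": [0, 0, 0, -0.094, 1, 0, 0, 0, -0.094, 1, 15, 0, 6, 0, 1, 25, 0, 10, 0, 1, 35, 0, 14, 0, 1, 40, 0, 16, 0, 1, 40, 0, 16, 0, 1, 35, 0, 14, 0, 1, 25, 0, 10, 0, 1, 15, 0, 6, 0, 1, 5, 0, 3, 0, 1, 0, 0, 0, 0, 1]
}}

```text
t: 12.15
tool_pos: [0.5185, -0.3806, 0.1966]
tool_rot: [[-0.435, -0.001, 0.9], [-0.9, 0.001, -0.435], [-0.001, -1.0, -0.001]]
wrist_force: [-0.4, -0.9, 0.5]
grip_width: 0.0851
```

Emit:
{"fn": "servo_tool", "kwargs": {
  "series": [0, 0, 0, 0, 1, 0, 0, 0, 0, 1, 0, 0, 0, 0, 1]
}}

```text
t: 12.45
tool_pos: [0.5194, -0.3791, 0.1976]
tool_rot: [[-0.432, 0.0, 0.902], [-0.902, 0.0, -0.432], [-0.0, -1.0, 0.0]]
wrist_force: [-0.0, -1.0, -1.0]
grip_width: 0.0853
```

```bash
python3 -c "
from wf import *
X=run('wide',.1,0,.523,-.381,334.3,'h1.png')
plan([X[0],X[1],.08],np.degrees(X[2])-90)"
```

```text
[(0.8, array([257., 148.]), 2628), (0.15, array([16., 89.]), 4472)]
expect [255.03225738 169.23873212]
[ 0.52286948 -0.3814565 ] 334.29778095544214 0.04345034062862396
t 12.55 pos [ 0.519  -0.3798  0.1976] head -115.66 grip 0.0853 F [-0.11 -0.24 -0.2 ] roll 0.001  tx -0.2 ty 117.6 tz 4.2
```

View pics/h1.png

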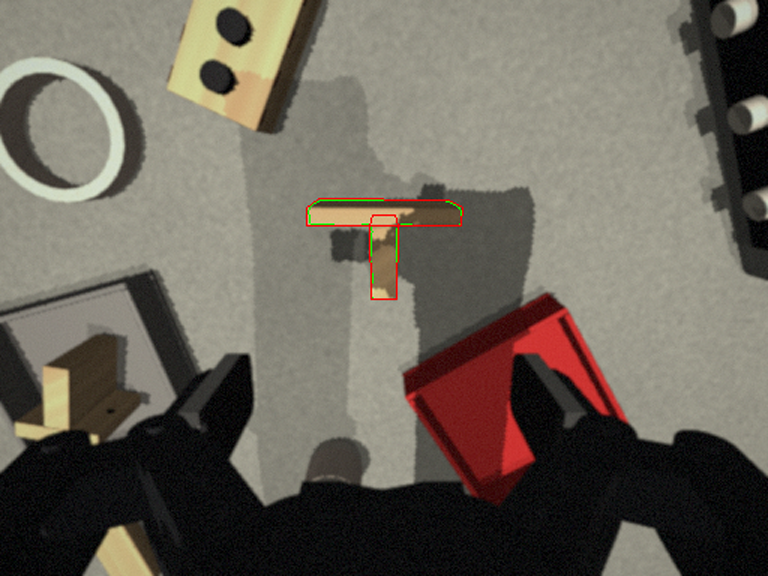

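The fit is close: plate at (256,141) and web at (256,171). I'll descend and grip.

Emit:
{"fn": "servo_tool", "kwargs": {
  "series": [0, 25, 2, 0, 1, 0, 35, 2, 0, 1, 0, 40, 0, 0, 1, 0, 35, 0, 0, 1, 0, 25, 0, 0, 1, 0, 15, 0, 0, 1, 0, 9, 0, 0, 1, 0, 0, 0, 0, 1, 0, 0, 0, 0, 1]
}}

```text
t: 13.45
tool_pos: [0.5234, -0.383, 0.0147]
tool_rot: [[-0.434, 0.002, 0.901], [-0.901, -0.001, -0.434], [0.0, -1.0, 0.003]]
wrist_force: [0.3, -0.5, 0.2]
grip_width: 0.0853
```

```bash
python3 -c "
from wf import *
plan([.5229,-.3815,.012],-115.7)"
```

```text
t 13.45 pos [ 0.5234 -0.383   0.0147] head -115.74 grip 0.0853 F [ 0.28 -0.46  0.24] roll -0.001  tx -1.2 ty 2.7 tz -1.1
```

Emit:
{"fn": "servo_tool", "kwargs": {
  "series": [-1, 2, 0, 0, 1, 0, 0, 0, 0, 0, 0, 0, 0, 0, 0, 0, 0, 0, 0, 0, 0, 0, 0, 0, 0, 0, 0, 0, 0, 0, 0, 0, 0, 0, 0, 0, 0, 0, 0, 0],
  "squeeze": 60
}}

```text
t: 14.25
tool_pos: [0.5229, -0.3817, 0.0115]
tool_rot: [[-0.434, 0.0, 0.901], [-0.901, -0.0, -0.434], [0.0, -1.0, 0.001]]
wrist_force: [-0.1, 0.3, 1.3]
grip_width: 0.0174
```

Emit:
{"fn": "servo_tool", "kwargs": {
  "series": [0, -20, 0, 0, 0, 0, -35, 0, 0, 0, 0, -35, 0, 0, 0, 0, -20, 0, 0, 0, 0, -10, 0, 0, 0, 0, 0, 0, 0, 0, 0, 0, 0, 0, 0]
}}

```text
t: 14.95
tool_pos: [0.5217, -0.381, 0.1296]
tool_rot: [[-0.434, -0.003, 0.901], [-0.901, 0.002, -0.434], [-0.0, -1.0, -0.003]]
wrist_force: [-1.1, 0.1, -2.3]
grip_width: 0.0174
```

```bash
python3 -c "
from wf import *
a=np.radians(97.2);u=np.array([np.cos(a),np.sin(a),0])
T=np.array([.541,.2138,.13])-u*(.037+.025)
print(T);plan(T,7.2)"
```

```text
[0.54877066 0.15228889 0.13      ]
t 14.95 pos [ 0.5217 -0.381   0.1296] head -115.73 grip 0.0174 F [-1.14  0.08 -2.29] roll -2.146  tx 93.7 ty -0.4 tz 525.7
```

Emit:
{"fn": "servo_tool", "kwargs": {
  "series": [0, 0, 0, -0.1, 0, 0, 0, 0, -0.14, 0, 0, 0, 0, -0.14, 0, 0, 0, 0, -0.14, 0, 0, 0, 0, -0.14, 0, 0, 0, 0, -0.14, 0, 0, 0, 0, -0.14, 0, 0, 0, 0, -0.14, 0, 0, 0, 0, -0.14, 0, 0, 0, 0, -0.14, 0, 0, 0, 0, -0.14, 0, 0, 0, 0, -0.14, 0]
}}

```text
t: 16.15
tool_pos: [0.5214, -0.3809, 0.1287]
tool_rot: [[0.931, -0.004, 0.365], [-0.365, 0.003, 0.931], [-0.004, -1.0, 0.001]]
wrist_force: [0.3, -0.2, -1.8]
grip_width: 0.0174
```

Emit:
{"fn": "servo_tool", "kwargs": {
  "series": [0, 0, 0, -0.14, 0, 0, 0, 0, -0.14, 0, 0, 0, 0, -0.14, 0, 0, 0, 0, -0.086, 0, 0, 0, 0, 0, 0]
}}

```text
t: 16.65
tool_pos: [0.5215, -0.381, 0.1288]
tool_rot: [[0.992, -0.003, -0.126], [0.126, 0.003, 0.992], [-0.003, -1.0, 0.003]]
wrist_force: [-0.6, -0.1, -1.3]
grip_width: 0.0173
```

```bash
python3 -c "
from wf import *
plan([.5488,.1523,.13],7.2)"
```

```text
t 16.65 pos [ 0.5215 -0.381   0.1288] head 7.23 grip 0.0173 F [-0.56 -0.07 -1.28] roll 0.000  tx 93.9 ty -1.2 tz 525.7
```

Emit:
{"fn": "servo_tool", "kwargs": {
  "series": [3, 0, 15, 0, 0, 5, 0, 30, 0, 0, 8, 0, 45, 0, 0, 8, 0, 45, 0, 0, 8, 0, 45, 0, 0, 8, 0, 45, 0, 0, 8, 0, 45, 0, 0, 8, 0, 45, 0, 0, 8, 0, 45, 0, 0, 8, 0, 45, 0, 0, 7, 0, 40, 0, 0, 6, 0, 35, 0, 0]
}}

```text
t: 17.85
tool_pos: [0.5449, 0.1093, 0.1311]
tool_rot: [[0.992, -0.001, -0.127], [0.127, 0.001, 0.992], [-0.001, -1.0, 0.001]]
wrist_force: [1.4, -0.1, -0.9]
grip_width: 0.0177
```

Emit:
{"fn": "servo_tool", "kwargs": {
  "series": [5, 0, 25, 0, 0, 3, 0, 15, 0, 0, 1, 0, 5, 0, 0, 0, 0, 0, 0, 0, 0, 0, 0, 0, 0, 0, 0, 0, 0, 0]
}}

```text
t: 18.45
tool_pos: [0.5501, 0.1493, 0.131]
tool_rot: [[0.992, -0.0, -0.123], [0.123, -0.001, 0.992], [-0.001, -1.0, -0.001]]
wrist_force: [0.3, -1.5, -1.6]
grip_width: 0.017
```

```bash
cat > jf.py <<'E'
from h import *
def obs(n=5):
    ss=[observe() for _ in range(n)]; return ss[0]
jig=[box(-.13,.085,-.085,.085,0,.012)]
fen=[box(0,.014,-.062,.062,.027,.057)]
def look(fn,px=None,J=(.541,.2138,np.radians(97.2))):
    for n in('wrist','top','scene'):
        s=observe(); c=camera(n); st=s if n=='wrist' else None
        D=[(cv2.convexHull(np.float32(proj(c,place(b,*J,0),st))).reshape(-1,2),(0,0,255)) for b in jig+fen]
        p=s['tool_pos']; a=np.radians(head(s)+90)
        D+=[(cv2.convexHull(np.float32(proj(c,place(b,p[0],p[1],a,p[2]-.0118),st))).reshape(-1,2),(255,0,0)) for b in tee(.1)]
        if n=='wrist': png(f'{fn}_{n}.png',c,None,1.5,D)
        elif n=='top': png(f'{fn}_{n}.png',c,(140,140,260,230),6,D)
        else: png(f'{fn}_{n}.png',c,(230,110,350,210),6,D)
E
python3 -c "
from jf import *
look('k1')
plan([.5488,.1523,.13],7.2)"
```

```text
t 18.60 pos [0.5501 0.1499 0.1312] head 7.11 grip 0.0171 F [ 0.52 -0.51 -1.59] roll -0.002  tx -1.0 ty 1.2 tz 2.5
```

View pics/k1_wrist.png

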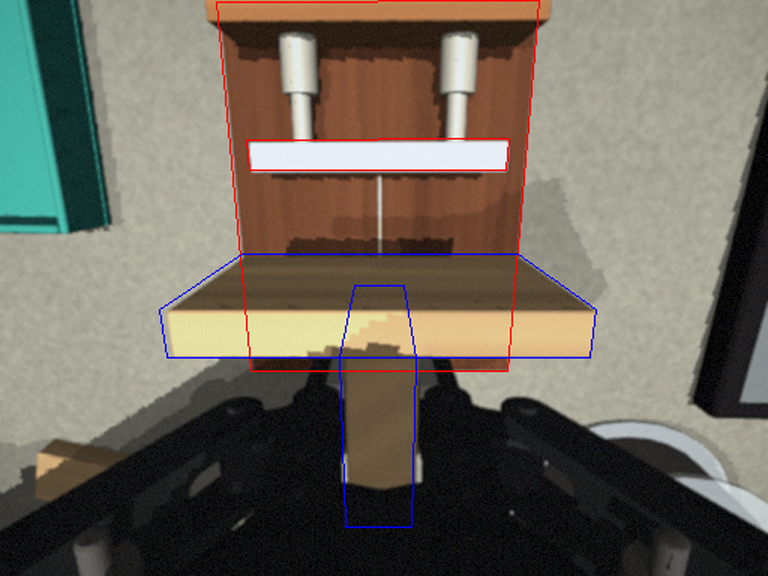

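View pics/k1_scene.png

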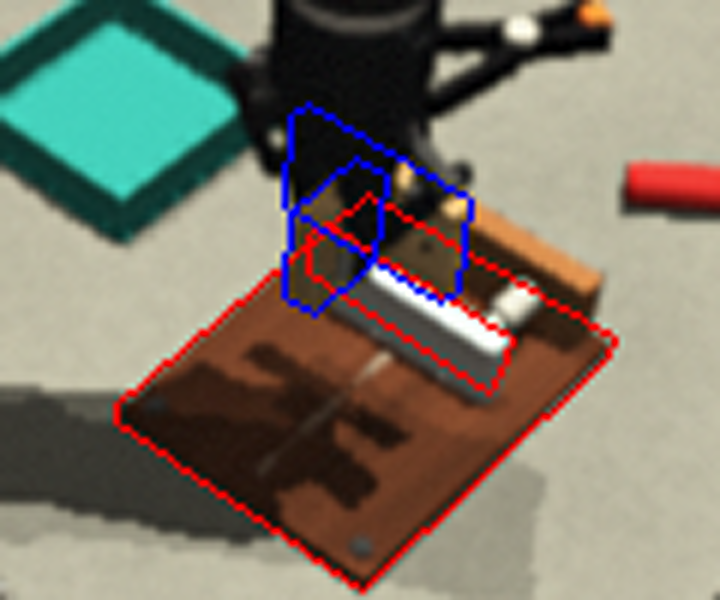

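The wrist view shows the fence outline matching the model at rows 140–170. The plate is parallel to the fence, and the white centre line (x≈380) is in line with the web (x≈380). I'll descend to the bed.

Emit:
{"fn": "servo_tool", "kwargs": {
  "series": [0, 20, 0, 0, 0, 0, 30, 0, 0, 0, 0, 25, 0, 0, 0, 0, 15, 0, 0, 0, 0, 8, 0, 0, 0, 0, 4, 0, 0, 0, 0, 0, 0, 0, 0, 0, 0, 0, 0, 0]
}}

```text
t: 19.4
tool_pos: [0.5508, 0.1516, 0.0304]
tool_rot: [[0.992, 0.002, -0.126], [0.126, 0.001, 0.992], [0.002, -1.0, 0.0]]
wrist_force: [-0.9, 0.6, -1.3]
grip_width: 0.0174
```

```bash
python3 -c "
from wf import *
plan([.5488,.1523,.0235],7.2);plan([.5488,.1523,.0235],7.2)"
```

```text
t 19.40 pos [0.5508 0.1516 0.0304] head 7.22 grip 0.0174 F [-0.92  0.56 -1.31] roll 0.000  tx -1.9 ty 6.9 tz 0.9
t 19.40 pos [0.5508 0.1516 0.0304] head 7.22 grip 0.0174 F [-0.92  0.56 -1.31] roll 0.000  tx -1.9 ty 6.9 tz 0.9
```

Emit:
{"fn": "servo_tool", "kwargs": {
  "series": [-1, 3, 0, 0, 0, 0, 2, 0, 0, 0, 0, 1, 0, 0, 0, 0, 0, 0, 0, 0, 0, 0, 0, 0, 0]
}}

```text
t: 19.9
tool_pos: [0.549, 0.151, 0.0234]
tool_rot: [[0.992, 0.0, -0.126], [0.126, -0.0, 0.992], [0.0, -1.0, -0.0]]
wrist_force: [-0.5, -1.0, -0.3]
grip_width: 0.0174
```

Emit:
{"fn": "servo_tool", "kwargs": {
  "series": [0, 0.5, 0, 0, 0, 0, 0, 0, 0, 0]
}}

```text
t: 20.1
tool_pos: [0.549, 0.151, 0.0235]
tool_rot: [[0.992, 0.0, -0.126], [0.126, -0.0, 0.992], [0.0, -1.0, -0.001]]
wrist_force: [-2.5, -1.9, 5.5]
grip_width: 0.0177
```

Emit:
{"fn": "servo_tool", "kwargs": {
  "series": [0, 0.5, 0, 0, 0, 0, 0, 0, 0, 0]
}}

```text
t: 20.3
tool_pos: [0.549, 0.151, 0.0234]
tool_rot: [[0.992, 0.0, -0.126], [0.126, -0.001, 0.992], [0.0, -1.0, -0.001]]
wrist_force: [-3.9, -1.7, 7.8]
grip_width: 0.0172
```

Emit:
{"fn": "servo_tool", "kwargs": {
  "series": [0, -0.8, 0, 0, 0, 0, 0, 0, 0, 0, 0, 0, 0, 0, 0]
}}

```text
t: 20.6
tool_pos: [0.549, 0.151, 0.0235]
tool_rot: [[0.992, 0.0, -0.126], [0.126, -0.0, 0.992], [0.0, -1.0, -0.0]]
wrist_force: [-1.6, -1.6, 5.7]
grip_width: 0.0176
```

```bash
python3 -c "
from jf import *
for i in range(3):
  look('k2'); s=observe(); print(s['t'],s['wrist_force'],s['tool_pos'])
plan([.5488,.1523,.0235],7.2)"
```

```text
20.75 [-2.16507424 -2.39992897  6.00240861] [0.54902715 0.15101812 0.0234539 ]
20.9 [-1.28262024 -1.39355866  4.80731039] [0.54901872 0.15100888 0.02345804]
21.05 [-2.33816204 -1.79260519  6.10595521] [0.54902255 0.15100831 0.02344578]
t 21.05 pos [0.549  0.151  0.0234] head 7.22 grip 0.0173 F [-2.34 -1.79  6.11] roll 0.000  tx -0.1 ty -0.1 tz 1.3
```

View pics/k2_wrist.png

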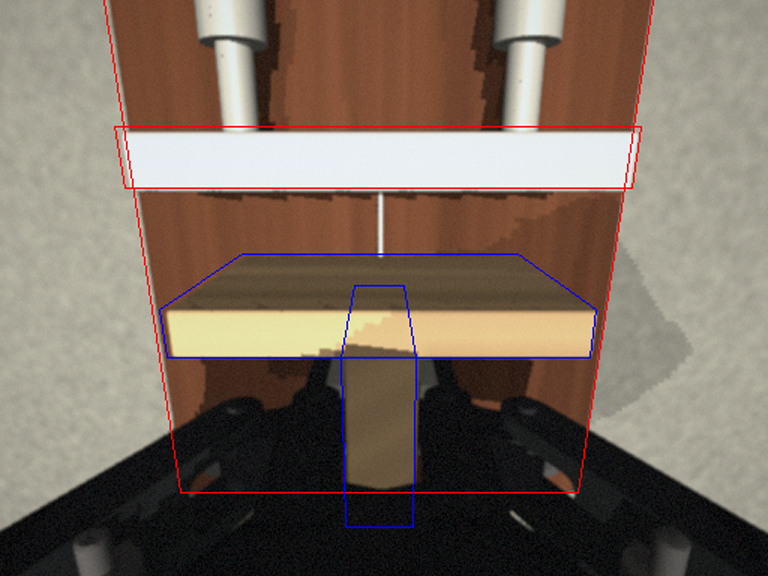

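View pics/k2_scene.png

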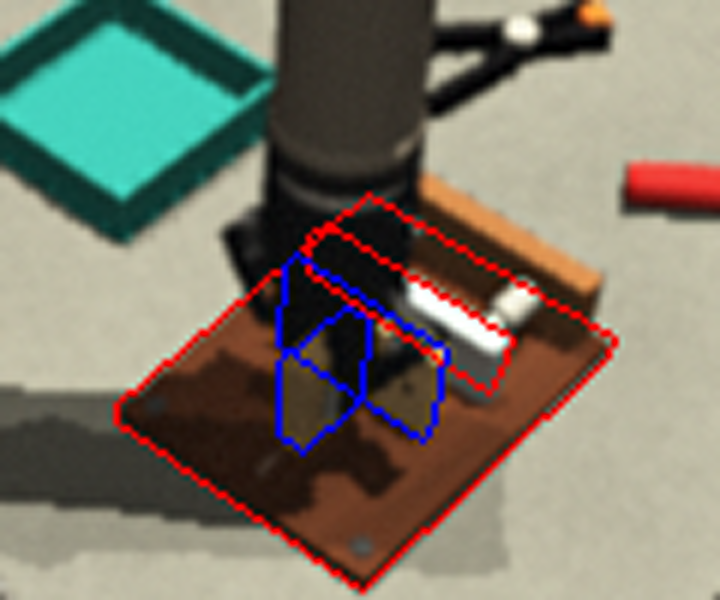

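Emit:
{"fn": "servo_tool", "kwargs": {
  "series": [0, -1, 0, 0, 0, 0, 0, 0, 0, 0, 0, 0, 0, 0, 0]
}}

```text
t: 21.35
tool_pos: [0.5488, 0.151, 0.0235]
tool_rot: [[0.992, -0.0, -0.126], [0.126, 0.0, 0.992], [-0.0, -1.0, 0.0]]
wrist_force: [-0.5, -0.1, -1.7]
grip_width: 0.0173
```

Emit:
{"fn": "servo_tool", "kwargs": {
  "series": [0, 0, 3, 0, 0, 0, 0, 5, 0, 0, 0, 0, 6, 0, 0, 0, 0, 4, 0, 0, 0, 0, 2, 0, 0, 0, 0, 0, 0, 0, 0, 0, 0, 0, 0]
}}

```text
t: 22.05
tool_pos: [0.5465, 0.1707, 0.024]
tool_rot: [[0.992, -0.0, -0.126], [0.126, -0.0, 0.992], [-0.0, -1.0, -0.0]]
wrist_force: [0.6, 0.2, -1.9]
grip_width: 0.0177
```

Emit:
{"fn": "servo_tool", "kwargs": {
  "series": [0, 0, 2, 0, 0, 0, 0, 0, 0, 0]
}}

```text
t: 22.25
tool_pos: [0.5462, 0.173, 0.0241]
tool_rot: [[0.992, 0.0, -0.126], [0.126, 0.0, 0.992], [0.0, -1.0, 0.0]]
wrist_force: [0.0, -0.4, -2.0]
grip_width: 0.0173
```

Emit:
{"fn": "servo_tool", "kwargs": {
  "series": [0, 0, 2, 0, 0, 0, 0, 0, 0, 0]
}}

```text
t: 22.45
tool_pos: [0.5459, 0.1752, 0.0242]
tool_rot: [[0.992, 0.0, -0.126], [0.126, 0.0, 0.992], [0.0, -1.0, 0.0]]
wrist_force: [-0.3, 0.8, -1.2]
grip_width: 0.0174
```

Emit:
{"fn": "servo_tool", "kwargs": {
  "series": [0, 0, 2, 0, 0, 0, 0, 0, 0, 0]
}}

```text
t: 22.65
tool_pos: [0.5457, 0.1771, 0.0241]
tool_rot: [[0.992, 0.0, -0.126], [0.126, 0.0, 0.992], [0.0, -1.0, 0.0]]
wrist_force: [-0.4, -0.2, -2.5]
grip_width: 0.0176
```

Emit:
{"fn": "servo_tool", "kwargs": {
  "series": [0, 0.5, 1.5, 0, 0, 0, 0, 1.5, 0, 0, 0, 0, 0, 0, 0]
}}

```text
t: 22.95
tool_pos: [0.5455, 0.1791, 0.0235]
tool_rot: [[0.992, 0.0, -0.126], [0.126, -0.001, 0.992], [-0.0, -1.0, -0.001]]
wrist_force: [0.2, -1.9, -0.4]
grip_width: 0.0175
```

Emit:
{"fn": "servo_tool", "kwargs": {
  "series": [0, 0, 1.5, 0, 0, 0, 0, 1.5, 0, 0, 0, 0, 0, 0, 0]
}}

```text
t: 23.25
tool_pos: [0.5452, 0.1818, 0.0235]
tool_rot: [[0.992, 0.0, -0.125], [0.125, -0.002, 0.992], [-0.0, -1.0, -0.002]]
wrist_force: [-0.2, -4.6, 0.6]
grip_width: 0.0175
```

Emit:
{"fn": "servo_tool", "kwargs": {
  "series": [0, 0, 1.5, 0, 0, 0, 0, 1.5, 0, 0, 0, 0, 0, 0, 0]
}}

```text
t: 23.55
tool_pos: [0.5449, 0.1838, 0.0236]
tool_rot: [[0.992, 0.0, -0.125], [0.125, -0.003, 0.992], [-0.0, -1.0, -0.003]]
wrist_force: [-0.5, -5.3, 1.9]
grip_width: 0.0172
```

Emit:
{"fn": "servo_tool", "kwargs": {
  "series": [0, 0, 1.5, 0, 0, 0, 0, 1.5, 0, 0, 0, 0, 0, 0, 0]
}}

```text
t: 23.85
tool_pos: [0.5447, 0.1854, 0.0236]
tool_rot: [[0.992, -0.0, -0.124], [0.124, -0.005, 0.992], [-0.001, -1.0, -0.005]]
wrist_force: [-1.3, -8.8, 3.2]
grip_width: 0.0172
```

Emit:
{"fn": "servo_tool", "kwargs": {
  "series": [0, 0, 1, 0, 0, 0, 0, 1, 0, 0, 0, 0, 0, 0, 0, 0, 0, 0, 0, 0]
}}

```text
t: 24.25
tool_pos: [0.5446, 0.1863, 0.0237]
tool_rot: [[0.992, -0.0, -0.124], [0.124, -0.007, 0.992], [-0.001, -1.0, -0.007]]
wrist_force: [0.2, -10.4, 5.4]
grip_width: 0.0175
```

```bash
cat > m.py <<'E'
from jf import *
look('k3'); 
F=[];P=[]
for i in range(6):
    camera('top'); s=observe(); F.append(s['wrist_force']);P.append(s['tool_pos'])
u=np.array([np.cos(np.radians(97.2)),np.sin(np.radians(97.2)),0])
F=np.mean(F,0);P=np.mean(P,0)
print(s['t'],'F',np.round(F,2),'along',round(F@u,2),'P',np.round(P,4),'x_jig of face mm',round(1000*((P-[.541,.2138,0])@u+.037),2),'head',head(s),s['grip_width'])
cs={n:camera(n) for n in('top','scene')}
for n,c in cs.items():
    for d in spot_point(c,'fence_face')[:1]:
        b=back(c,d['uv'],.042); print(n,d['score'],'fence x_jig',1000*((b-[.541,.2138,.042])@u))
E
python3 m.py
```

```text
24.7 F [ -0.58 -10.04   4.78] along -9.89 P [0.5446 0.1863 0.0236] x_jig of face mm 9.31 head 7.108121281481359 0.01745716433858022
top 0.63 fence x_jig 226.48370824976945
scene 0.54 fence x_jig 10.047505375752888
```

View pics/k3_wrist.png

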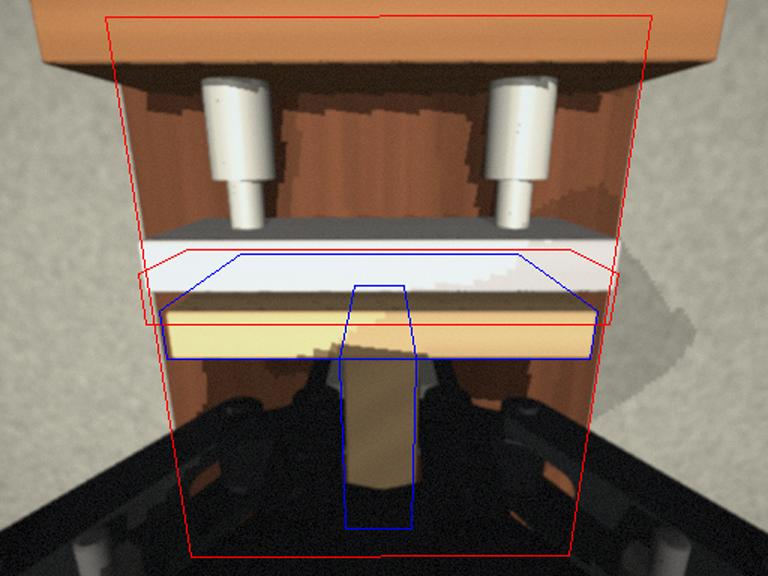

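Emit:
{"fn": "servo_tool", "kwargs": {
  "series": [0, -0.5, 0.5, 0, 0, 0, -0.3, 0.8, 0, 0, 0, 0, 0, 0, 0, 0, 0, 0, 0, 0]
}}

```text
t: 25.3
tool_pos: [0.5445, 0.1871, 0.0238]
tool_rot: [[0.992, -0.0, -0.124], [0.124, -0.007, 0.992], [-0.001, -1.0, -0.007]]
wrist_force: [0.8, -9.7, 1.6]
grip_width: 0.0175
```

```bash
cat > e.py <<'E'
from h import *
u=np.array([np.cos(np.radians(97.2)),np.sin(np.radians(97.2)),0])
def edge(fn=None):
    P=[];
    s=observe();c=camera('wrist'); g=cv2.cvtColor(c['frame'],cv2.COLOR_RGB2GRAY).astype(float)
    col=g[:,180:325].mean(1)
    d=np.diff(cv2.GaussianBlur(col.reshape(-1,1),(1,5),0).ravel())
    white=c['frame'][:,180:325].min(2).mean(1)
    r=np.where(white>150)[0]; print('rows',r.min(),r.max())
    for row in (r.max()+.7,r.min()-.3):
        b=back(c,(253,row),.057,s); print('edge x_jig mm',round(1000*((b-[.541,.2138,.057])@u),2))
    # same from k2 stored rest
    s2=dict(tool_pos=np.array([.54902,.15101,.02345]),tool_rot=np.array([[.992,0,-.126],[.126,-.0005,.992],[0,-1,-.0005]]))
    for row in (126.8,87.2):
        b=back(c,(253,row),.057,s2); print('rest edge x_jig mm',round(1000*((b-[.541,.2138,.057])@u),2))
edge()
E
python3 m.py; python3 e.py
```

```text
25.75 F [ 0.42 -9.76  1.3 ] along -9.73 P [0.5444 0.187  0.0237] x_jig of face mm 10.02 head 7.09419907168102 0.017274591661360007
top 0.59 fence x_jig 16.188427918924376
scene 0.42 fence x_jig 4.961959879501322
rows 160 226
edge x_jig mm -3.96
edge x_jig mm 23.56
rest edge x_jig mm -0.76
rest edge x_jig mm 13.0
```

Emit:
{"fn": "servo_tool", "kwargs": {
  "series": [0, -0.2, 1, 0, 0, 0, -0.1, 1, 0, 0, 0, 0, 0, 0, 0, 0, 0, 0, 0, 0]
}}

```text
t: 26.4
tool_pos: [0.5443, 0.1881, 0.0238]
tool_rot: [[0.992, -0.001, -0.123], [0.123, -0.009, 0.992], [-0.002, -1.0, -0.009]]
wrist_force: [0.4, -10.1, 0.5]
grip_width: 0.0168
```

```bash
python3 m.py; python3 e.py
```

```text
26.85 F [  0.84 -10.91   0.94] along -10.93 P [0.5443 0.1881 0.0238] x_jig of face mm 11.14 head 7.070652646032195 0.017795148563424953
top 0.73 fence x_jig 20.428478752390827
scene 0.46 fence x_jig 7.048180821665153
rows 160 227
edge x_jig mm -3.22
edge x_jig mm 24.75
rest edge x_jig mm -0.76
rest edge x_jig mm 13.0
```

View pics/k3_wrist.png

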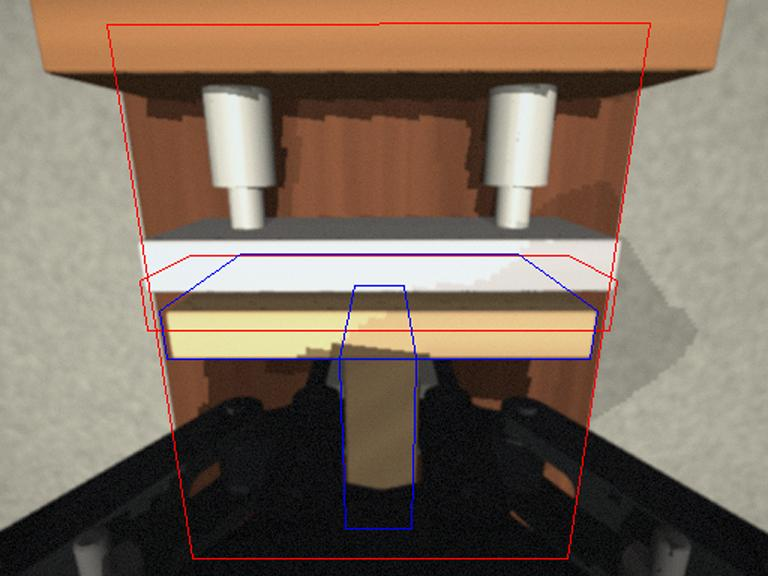

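View pics/k3_scene.png

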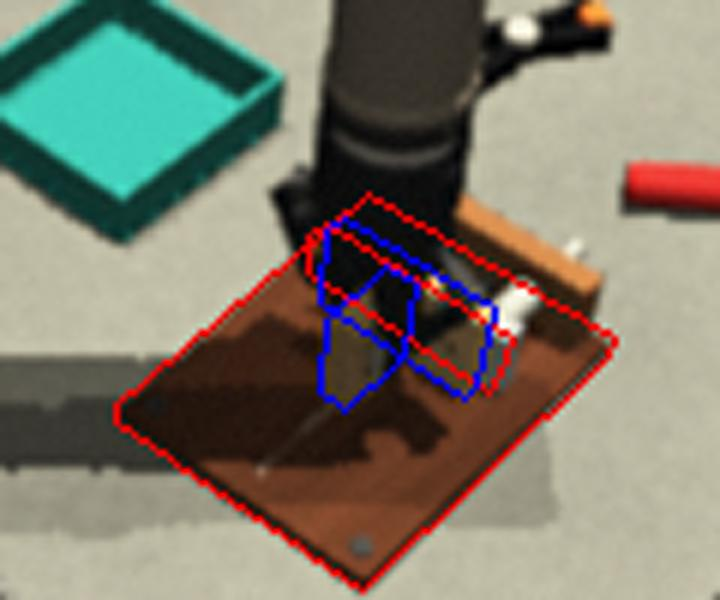

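The wrist view shows the plate flush and parallel with the fence at row ~291, and the web on the centre line. I'll hold for a second and check the whole bench.

Emit:
{"fn": "servo_tool", "kwargs": {
  "series": [0, 0, 0, 0, 0, 0, 0, 0, 0, 0, 0, 0, 0, 0, 0, 0, 0, 0, 0, 0, 0, 0, 0, 0, 0, 0, 0, 0, 0, 0, 0, 0, 0, 0, 0, 0, 0, 0, 0, 0]
}}

```text
t: 27.9
tool_pos: [0.5443, 0.1881, 0.0238]
tool_rot: [[0.992, -0.001, -0.123], [0.123, -0.009, 0.992], [-0.002, -1.0, -0.009]]
wrist_force: [0.4, -10.8, 1.4]
grip_width: 0.0176
```

```bash
python3 m.py; python3 e.py|sed -n 3p; python3 -c "
from h import *
png('z.png',camera('top'))"
```

```text
28.35 F [  0.36 -10.48   1.3 ] along -10.45 P [0.5443 0.1881 0.0238] x_jig of face mm 11.12 head 7.074350827405608 0.017348797019900785
top 0.5 fence x_jig 19.153332135062403
scene 0.69 fence x_jig -459.34190493241437
edge x_jig mm 24.71
```

View pics/z.png

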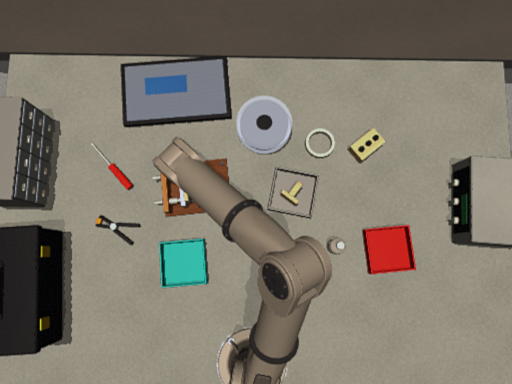

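The push holds steady at about 10.4 N with about 11.8 mm of fence travel. The narrow bracket is in the grey tray at (292,192), and everything else is where it was. Handing in.

```bash
python3 -c "
from bench import *
print(finish_job())"
```

```text
the job is handed in; nothing more can be done
None
```

I moved the narrow reject bracket from the jig into the grey tray. The wide one stands on the jig's bed, pressed against the middle of the fence and still held in the gripper. I handed the job in at about 28 s.

**Last checks that agreed:**
- **Push:** the wrist force along the pushing direction averaged 10.5 N and stayed steady over a hold of more than a second. A little of that is friction on the bed.
- **Fence travel:** the wrist camera showed about 11.7 mm. The tool position gave about 11 mm past the fitted rest face, or about 12 mm allowing for the fence resting roughly 1 mm nearer than fitted.
- **Alignment:** the tool heading was within about 0.2° of the fitted jig direction, and the bracket sat within about 1 mm of the centre line. The tool was pitched about 0.5° under load.
- **Bed contact:** the bracket pressed on the bed with roughly 2–3 N.
- **Rest of the bench:** the top view shows the narrow bracket in the grey tray, and every other thing still in view where it was.

**One check that disagreed:** in the last views the `fence_face` network gave implausible, scattered positions because the arm hides the fence there. I disregarded those and relied on the wrist-camera edge, the tool position and the force.

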